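# Slide a cell pack into the jig corner and lay its busbar

### The arm

A 7-joint arm with a two-finger parallel gripper is mounted at the origin on the work surface. World frame = base frame: x ahead of the robot, y to its left, z up, the work surface at z = 0. Lengths are in mm, angles in rad, forces in N, time in s.
With the tool pointing down it reaches from about 400 to 875 mm from the base axis. Payload 4.4 kg.
Tool frame: the origin (TCP) lies on the centre line of the jaws, within the pads' length; the fingertips stand 14 mm ahead of it and the grasp point (between the pads) lies 5 mm behind it (tips_ahead is the distance from the TCP to the fingertips, in mm); z points along the fingers, y is the line along which they close (so a half turn about z gives the same grasp; the last joint's range is limited). The gripper opens to 85 mm and grips with 20 to 120 N. Pads are 22 mm wide; open, the fingers measure 114 mm over their backs; the gripper's body (76 mm by 85 mm) begins 54 mm behind the grasp point. The pads swing forward as they close: fully open they stand 13 mm farther back than shut.
Start: joints at [1.176, 0.628, 0.038, 1.517, -0.027, 0.996, -0.02], TCP at [209.917, -615.185, 245.313] pointing down, gripper open.
Joint ranges: [-3.06, 3.06], [-0.37, 2.12], [-1.25, 1.32], [0.18, 2.47], [-1.1, 4.24], [0.23, 1.98], [-2.94, 2.94]. Speed limits (rad/s): [2.57, 2.57, 3.14, 3.14, 3.14, 3.14, 3.14].

### API

Orientations are given as [roll, pitch, yaw] about the fixed x, y, z axes, in that order (R = Rz(yaw) Ry(pitch) Rx(roll)).
In Python, from cell import * gives the robot as it stands.
- The arm moves only by the tool move_arm, never from a script. Its argument "rows" is text: rows parted by semicolons, each of 7 numbers parted by spaces: the shift along the tool's x, y, z scaled (see below), then the turn, a rotation vector about the tool's x, y, z scaled (see below), then the closure, from -1 (fully open) to 1 (shut). A call has 1 to 12 rows; each row is the pose to reach, as a shift and turn from the pose commanded when the call began, along the tool's axes at that moment; what a row does not reach only later rows make up. The controller multiplies each number of a shift by 0.3 m and each number of a turn by pi/2 rad. A row lasts 1/12 s, in which the tool goes at most 41.7 mm and 7.16 degrees, less where a joint would pass 70% of its speed; a pose out of reach is approached as far as the arm can. A call with a number of a shift or a turn outside -1 to 1 is refused whole. A call with a gripper value outside its range is refused whole. The fingers move at their own pace and stop on an object; the grip force is fixed at half the most. Time passes only in rows, so rows that repeat a pose let the fingers close. It gives the time, the measured TCP pose, the force, the opening and the grip force at its end, in the units of the state.
- read_state(): the state, without advancing time (a new reading comes with each control period).
- get_image(name): name is "scene" or "top" or "wrist"; returns a dict with "img" (420x560x3 uint8, red, green, blue), "vfov" (degrees; the focal length in pixels is half the picture's height over the tangent of half this angle, whatever the lens; pixels are square), "cx", "cy" (the principal point, pixels), "extrinsics" (4x4, takes a point from camera to world coordinates); the wrist camera has in their place "T_tool_cam" (4x4, takes a point from camera to tool coordinates, whose origin is the TCP and whose axes are the flange's). Camera axes: x right, y up, looking along -z (the intrinsics and any distortion apply to the point x, -y, -z); pixel columns grow to the right and rows downward; lengths in mm; the calibration is good to about 2 mm. The wrist camera is an equidistant fisheye: a pixel r from the principal point sees the ray r / f radians off the axis. A picture is of the moment at which its call begins: read the wrist's pose just before it. There is no depth.
- finish_job(): hands the job in; it is judged then, once.
The state is a dict: "clock": time; "qpos": joint angles; "qd": joint speeds; "tau": joint torques, N m; "eef_pos": TCP position; "tool_rot": TCP orientation; "force": force on the tool from outside, world axes, zero at the start; "torque": the same for the moment, N m; "width": finger opening in mm; "gripper_force": force on a finger pad.
Only numpy, scipy, OpenCV 4.12 (cv2) and the standard library are available. Lean on these libraries where they do the work, as an engineer would, in place of code of your own. Each camera call takes 0.05 s, during which the arm holds its last target. There are 200 camera calls.

### The job

Slide the large battery pack across the bench, without lifting it, into the corner of the aluminium angle fences so that it sits square and close (within 7 mm) to both of them. Then pick up the copper busbar and lay it gently along the grey strip down the middle of the pack's top. Never load the pack with more than 25 N, and leave the other things on the bench where they are.

Things in the scene. Friction and masses are not known exactly. Their poses are not given: they have to be found in the camera images.
- pack: Large battery pack: 20 upright steel cells in black frames, 108 mm (x) by 125 mm (y) by 70 mm high, 0.6 to 1 kg, loose, flat sides. A flat grey strip 23 mm wide runs along y down the middle of its top, flush with the cell tops. Origin: centre of the underside, z up. (The smaller pack of 6 cells is a bystander.)
- jig: Two aluminium fences fixed to the bench, an L from above, 12 mm thick, 45 mm high. Origin: inner corner of the L at bench level. Far fence: 160 mm along +y, inner face at x = 0. Side fence: 160 mm along -x, inner face at y = 0. The pack belongs inside the L (x < 0, y > 0). Flanges 5 mm high reach 37 mm outside the inner faces.
- jig_spot (a point): Where the origin of the pack lies when it touches both fences: 54 mm (-x) and 62.5 mm (+y) from the jig's corner, at bench level; axes parallel to the jig's.
- busbar: Flat copper bar lying on the bench, 18 mm wide (its x), 120 mm long (its y), 10 mm thick, 0.18 kg, with a small dark dot near each end. Origin: centre of the underside.
- small_pack: bystander: small block of 6 upright cells, 46 by 71 by 70 mm high; origin: centre of the underside
- tape: bystander: grey tape roll lying flat, 90 mm across, 24 mm high; origin: centre of the underside
- driver: bystander: screwdriver lying on the bench; origin: underside of the middle, x from handle to tip
- snips: bystander: flush cutters with two blue handles, about 155 mm long (its x), 12 mm high; origin: near the pivot
- tub: bystander: upright white plastic tub, 90 mm across, 90 mm high; origin: centre of the underside
- meter: bystander: yellow hand-held meter lying flat, 150 (x) by 75 by 32 mm; origin: centre of the underside

How it is judged:
By the outcome, as a careful person would: the job done as asked, in the order asked, and still so for the second after the job is handed in, with the robot touching nothing.
It also fails if it takes over 72 s, if anything falls off the work surface, if the arm or the gripper's body presses on something with over 40 N, if the wrist force passes 120 N, or if a joint passes its speed limit or range.

## Working session

There is one attempt and no reset: what is moved stays moved. The work goes in short steps, Python scripts to look and compute and a tool call to move; the robot and the scene stay as the last step left them, time stands still between calls to the robot, and variables do not carry over. Pictures are saved under pics/ and viewed, at most 10 in all, crops included, and the job is handed in when it is done.

Besides the shell and the picture viewer there is one more tool, called after "Emit:" by a JSON object that holds its "fn" and its "kwargs". move_arm: Moves the arm, as the interface text tells. Its arguments: {"type":"object","properties":{"rows":{"type":"string"}},"required":["rows"]}

```bash
mkdir -p pics; ls; python3 - <<'E'
from cell import *
import cv2
print(read_state())
for n in ["scene","top","wrist"]:
    g=get_image(n); cv2.imwrite(f"pics/{n}0.png",g["img"][:,:,::-1]); print(n,{k:v for k,v in g.items() if k!="img"})
E
```

```text
pics
{'clock': 0.0, 'qpos': array([ 1.17619981,  0.62934209,  0.03846019,  1.51839388, -0.02699761,
        0.99629773, -0.01997475]), 'qd': array([ 0.00134006,  0.00012119,  0.00030263, -0.00159032, -0.00125348,
       -0.0019509 , -0.00083729]), 'tau': array([ 1.44542469e-04, -5.63414204e+01,  1.22631546e+00, -1.93444848e+01,
        1.09642575e-02,  1.05832180e-02,  2.81788527e-05]), 'eef_pos': array([ 209.70661502, -614.59572455,  244.38374212]), 'tool_rot': array([-3.13967053e+00,  3.84337453e-05,  3.28807766e-01]), 'force': array([ 0.99868716, -0.00456467,  0.32052541]), 'torque': array([ 0.00409346,  0.02721331, -0.0182864 ]), 'gripper_force': 0.0, 'width': 85.37622626391719}
scene {'vfov': 53.81937970150884, 'cx': 273.8168458600644, 'cy': 211.19463045063372, 'extrinsics': array([[-5.25269214e-01, -6.60091970e-01,  5.37001717e-01,
         1.25806773e+03],
       [ 8.50863824e-01, -4.15654761e-01,  3.21343856e-01,
         4.79506174e+02],
       [ 1.10908217e-02,  6.25707369e-01,  7.79979027e-01,
         9.84815687e+02],
       [ 0.00000000e+00,  0.00000000e+00,  0.00000000e
[... 213 characters left out ...]
],
       [-9.99402803e-01, -3.41924496e-02,  4.99128342e-03,
         6.93287938e+01],
       [-2.49145587e-03,  2.15372120e-01,  9.76528874e-01,
         1.18094114e+03],
       [ 0.00000000e+00,  0.00000000e+00,  0.00000000e+00,
         1.00000000e+00]])}
wrist {'vfov': 65.70646984690485, 'cx': 276.7643904416493, 'cy': 210.30611772298758, 'T_tool_cam': array([[-2.02897382e-04,  9.53857598e-01,  3.00259290e-01,
         7.55607394e+01],
       [ 9.99999478e-01,  4.94333643e-04, -8.94648840e-04,
        -3.64671898e-01],
       [-1.00179586e-03,  3.00258952e-01, -9.53857200e-01,
        -1.29144802e+02],
       [ 0.00000000e+00,  0.00000000e+00,  0.00000000e+00,
         1.00000000e+00]])}
```

View pics/top0.png

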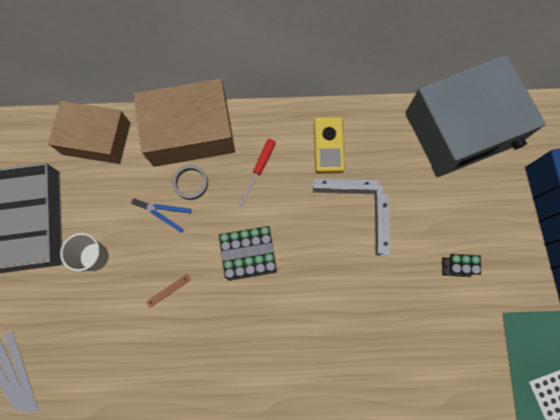

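View pics/scene0.png

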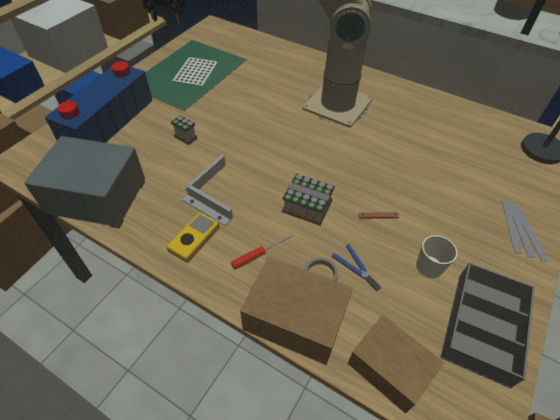

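```bash
cat > h.py <<'E'
from cell import *
import cv2, numpy as np
from scipy.spatial.transform import Rotation as R
from scipy.optimize import least_squares
def ray(g,u,v,pose=None):
    f=g["img"].shape[0]/2/np.tan(np.radians(g["vfov"]/2)); x=u-g["cx"]; y=v-g["cy"]
    if "extrinsics" in g: d=np.array([x/f,-y/f,-1]); T=g["extrinsics"]
    else:
        r=np.hypot(x,y); t=r/f; s=np.sin(t)/max(r,1e-9); d=np.array([x*s,-y*s,-np.cos(t)]); T=pose@g["T_tool_cam"]
    d=T[:3,:3]@d; return T[:3,3],d/np.linalg.norm(d)
def onz(g,u,v,z,pose=None):
    o,d=ray(g,u,v,pose); return o+d*(z-o[2])/d[2]
def tri(rs):
    A=sum(np.eye(3)-np.outer(d,d) for o,d in rs); b=sum((np.eye(3)-np.outer(d,d))@o for o,d in rs)
    p=np.linalg.solve(A,b); return p,[np.linalg.norm((np.eye(3)-np.outer(d,d))@(p-o)) for o,d in rs]
def proj(g,p,pose=None):
    f=g["img"].shape[0]/2/np.tan(np.radians(g["vfov"]/2))
    T=g["extrinsics"] if "extrinsics" in g else pose@g["T_tool_cam"]
    c=T[:3,:3].T@(np.asarray(p)-T[:3,3]); x,y,z=c[0],-c[1],-c[2]
    if "extrinsics" in g: return np.array([g["cx"]+f*x/z,g["cy"]+f*y/z])
    r=np.hypot(x,y); t=np.arctan2(r,z); return np.array([g["cx"]+f*t*x/r,g["cy"]+f*t*y/r])
def tool(s=None):
    s=s or read_state(); T=np.eye(4); T[:3,:3]=R.from_euler("xyz",s["tool_rot"]).as_matrix(); T[:3,3]=s["eef_pos"]; return T
E
python3 - <<'E'
import cv2
a=cv2.imread("pics/top0.png"); b=cv2.imread("pics/scene0.png")
def cut(i,x,y,w,h,s): 
    c=cv2.resize(i[y:y+h,x:x+w],None,fx=s,fy=s,interpolation=cv2.INTER_CUBIC)
    for k in range(0,w,20): cv2.putText(c,str(x+k),(k*s,8),0,.3,(0,0,255)); cv2.line(c,(k*s,8),(k*s,14),(0,0,255))
    for k in range(0,h,20): cv2.putText(c,str(y+k),(0,k*s+4),0,.3,(0,0,255)); cv2.line(c,(20,k*s),(26,k*s),(0,0,255))
    return c
cv2.imwrite("pics/topc.png",cut(a,140,172,260,140,3))
cv2.imwrite("pics/scenec.png",cut(b,175,145,250,90,3))
E
```

```text
(no output)
```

View pics/topc.png

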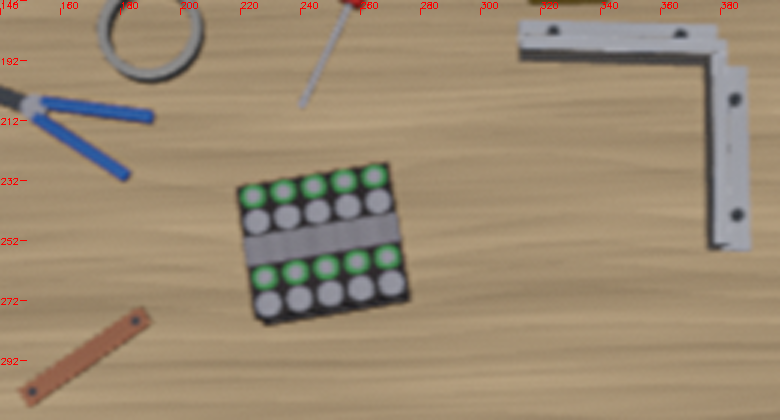

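View pics/scenec.png

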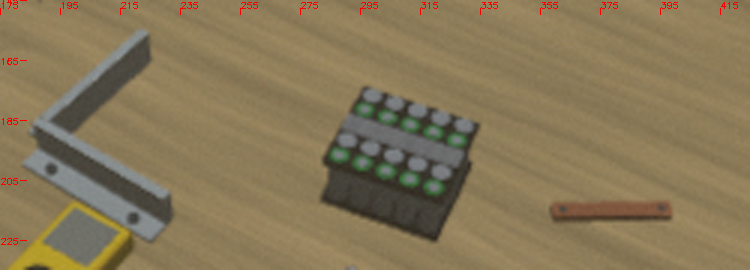

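```bash
python3 - <<'E'
from h import *
t=get_image("top"); s=get_image("scene")
np.set_printoptions(precision=1,suppress=True)
def c(n,a,b): p,e=tri([ray(t,*a),ray(s,*b)]); print(n,p,np.array(e))
c("pk +x-y",(269.3,226.3),(283,198.3)); c("pk -x-y",(276.3,272),(295.7,173.7)); c("pk -x+y",(225,279),(335,186.3))
c("bar R",(185,278.7),(362.3,214.7)); c("bar L",(150.7,302.3),(395,214.3))
print("pack z70",[onz(t,*q,70)[:2] for q in [(219,234.3),(269.3,226.3),(276.3,272),(225,279)]])
print("bar10",[onz(g,*q,10)[:2] for g,q in [(t,(185,278.7)),(t,(150.7,302.3)),(s,(362.3,214.7)),(s,(395,214.3))]])
print("jig0 top",[onz(t,*q,0)[:2] for q in [(376.3,193.3),(313.3,192),(376,255)]])
print("jig45 top",[onz(t,*q,45)[:2] for q in [(378.7,189.7),(313.3,188.3),(378.7,253)]])
# scene: far fence inner face hidden; side fence inner face bottom: (135+,..)
print("scene side fence top end (149,32)",onz(s,175+149/3,145+32/3,45), "far fence top end", onz(s,175+167/3,145+193/3,45))
print(proj(t,[210,-615,244]),proj(s,[210,-615,244]))
E
```

```text
pk +x-y [569.1  96.3  64. ] [1.3 1.3]
pk -x-y [459.6  80.1  61.8] [1.8 1.8]
pk -x+y [445.8 204.5  64.8] [1.2 1.2]
bar R [455.4 309.7   8.4] [0.4 0.4]
bar L [400.8 393.2   8. ] [0.1 0.1]
pack z70 [array([553.1, 216.2]), array([568.4,  95. ]), array([458. ,  81.6]), array([445.8, 202.7])]
bar10 [array([455.4, 309. ]), array([400.7, 392.6]), array([456.5, 310.3]), array([402.4, 393.4])]
jig0 top [array([ 660.3, -183.8]), array([669.5, -20.4]), array([ 499.3, -170.5])]
jig45 top [array([ 657.3, -180.9]), array([666.7, -17.5]), array([ 498. , -168.3])]
scene side fence top end (149,32) [ 499. -165.   45.] far fence top end [672.2 -17.9  45. ]
[647.4 381.1] [166.   21.8]
```

```bash
cat > plan.py <<'E'
# plan.py x y z yawdeg  -> rounded row numbers from commanded pose; saves the new commanded pose
import sys,json,os,numpy as np
from scipy.spatial.transform import Rotation as R
F="cmd.json"
def plan(*targets,save=True):
    c=json.load(open(F)) if os.path.exists(F) else [209.917,-615.185,245.313,np.degrees(.3288)]
    rot=lambda a:R.from_euler("xyz",[np.pi,0,np.radians(a)])
    R0=rot(c[3])
    for t in targets:
        sh=np.round(R0.inv().apply(np.array(t[:3])-c[:3])/300,3); tz=round(-((t[3]-c[3]+180)%360-180)/90,3)
        n=max(np.linalg.norm(sh)*300/41.7,abs(tz)*90/7.16)
        print(f"{sh[0]:g} {sh[1]:g} {sh[2]:g} 0 0 {tz:g}  rows>={n:.1f}"); e=list(c[:3]+R0.apply(sh*300))+[c[3]-tz*90]
    if save: json.dump(e,open(F,"w"))
a=[float(x) for x in sys.argv[1:]]
plan(*[a[i:i+4] for i in range(0,len(a),4)])
E
python3 plan.py 370 -390 270 50; python3 plan.py 560 -150 270 82
```

```text
0.747 -0.538 -0.082 0 0 -0.346  rows>=6.6
1.02 -0.029 -0 0 0 -0.356  rows>=7.3
```

Emit:
{"fn": "move_arm", "kwargs": {"rows": "0.747 -0.538 -0.082 0 0 -0.346 -0.6;0.747 -0.538 -0.082 0 0 -0.346 -0.6;0.747 -0.538 -0.082 0 0 -0.346 -0.6;0.747 -0.538 -0.082 0 0 -0.346 -0.6;0.747 -0.538 -0.082 0 0 -0.346 -0.6;0.747 -0.538 -0.082 0 0 -0.346 -0.6;0.747 -0.538 -0.082 0 0 -0.346 -0.6;0.747 -0.538 -0.082 0 0 -0.346 -0.6"}}

```text
clock: 0.92
eef_pos: [375.1, -383.7, 270.8]
tool_rot: [3.141, -0.005, 0.883]
force: [0.6, -0.1, 0.8]
width: 68.0
gripper_force: 0.0
```

```bash
python3 - <<'E'
import json; json.dump([209.917,-615.185,245.313,18.839],open("cmd.json","w"))
E
python3 plan.py 370 -390 270 50; python3 plan.py 550 -155 270 82; python3 -c "
from h import *
s=read_state(); print(s['eef_pos'],s['tool_rot'],s['width'],s['clock'])"
```

```text
0.747 -0.538 -0.082 0 0 -0.346  rows>=6.6
0.986 -0.044 -0 0 0 -0.356  rows>=7.1
[ 375.10530858 -383.7226587   270.75745611] [ 3.1405831  -0.00458913  0.88270057] 67.97266967892364 0.9167
```

Emit:
{"fn": "move_arm", "kwargs": {"rows": "0.986 -0.044 0 0 0 -0.356 -0.6;0.986 -0.044 0 0 0 -0.356 -0.6;0.986 -0.044 0 0 0 -0.356 -0.6;0.986 -0.044 0 0 0 -0.356 -0.6;0.986 -0.044 0 0 0 -0.356 -0.6;0.986 -0.044 0 0 0 -0.356 -0.6;0.986 -0.044 0 0 0 -0.356 -0.6;0.986 -0.044 0 0 0 -0.356 -0.6;0.986 -0.044 0 0 0 -0.356 -0.6;0.986 -0.044 0 0 0 -0.356 -0.6;0.986 -0.044 0 0 0 -0.356 -0.6;0.986 -0.044 0 0 0 -0.356 -0.6"}}

```text
clock: 1.92
eef_pos: [548.9, -157.4, 269.8]
tool_rot: [-3.141, 0.001, 1.428]
force: [-1.3, -0.2, 0.3]
width: 68.2
gripper_force: 0.0
```

```bash
python3 - <<'E'
from h import *
s=read_state(); T=tool(s); print(s['eef_pos'],s['tool_rot'],s['width'],s['clock'],s['qpos'][6])
g=get_image("wrist"); np.save("w1.npy",T); cv2.imwrite("pics/w1.png",cv2.resize(g["img"][:,:,::-1],(800,600)))
for p in [(659,-182.5,0),(669,-19,0),(498.5,-169.5,0),(506.5,149,0)]: print(proj(g,p,T)*800/560)
E
```

```text
[ 548.90079383 -157.38336004  269.83023227] [-3.14090432e+00  1.19121881e-03  1.42802659e+00] 68.16379586158085 1.9167 -0.08398713343028753
[521.96701978 257.41678983]
[512.68346045  73.48512881]
[342.47471854 267.52542682]
[300.36373525 -72.16480677]
```

View pics/w1.png

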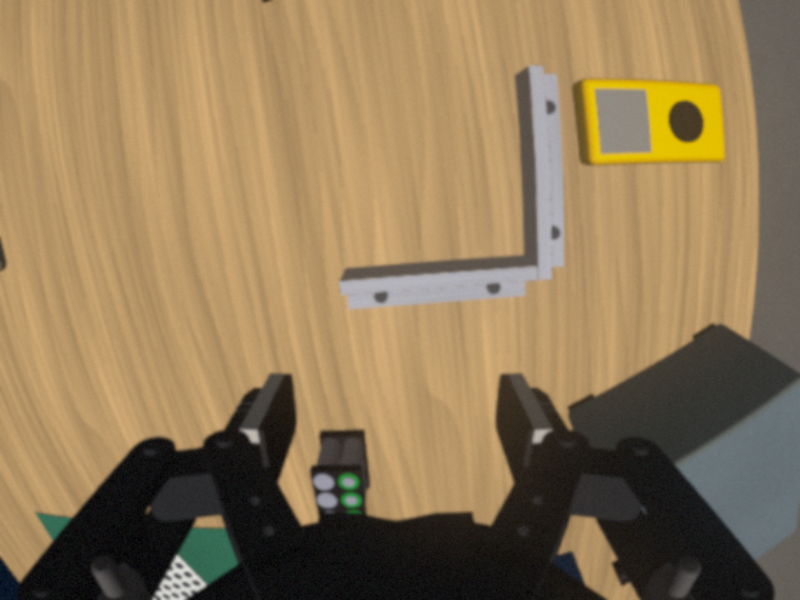

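```bash
python3 - <<'E'
from h import *
np.set_printoptions(precision=1,suppress=True)
T=np.load("w1.npy"); g=get_image("wrist"); k=.7
for z,ps in [(0,[(525,257),(517,73),(347,268)]),(45,[(537,268),(529,68),(341,280)])]:
    q=np.array([onz(g,u*k,v*k,z,T)[:2] for u,v in ps]); print(z,q.ravel(),[np.degrees(np.arctan2(-(q[1]-q[0])[0],(q[1]-q[0])[1])),np.degrees(np.arctan2(-(q[2]-q[0])[1],-(q[2]-q[0])[0]))])
t=get_image("top")
print(tri([ray(g,537*k,268*k,T),ray(t,378.7,189.7)]))
E
python3 plan.py 486 0 200 90; python3 plan.py 486 235 200 97
```

```text
0 [ 661.9 -182.5  672.9  -18.8  502.4 -170.5] [np.float64(-3.864570956891602), np.float64(-4.286841533851815)]
45 [ 659.7 -181.4  670.3  -22.4  502.4 -169.4] [np.float64(-3.7972576694889817), np.float64(-4.371795664884862)]
(array([ 655.3, -178.2,   56.7]), [np.float64(1.1125167621146301), np.float64(1.1125167621148984)])
0.482 -0.283 0.233 0 0 -0.089  rows>=4.4
0.784 0 0 0 0 -0.077  rows>=5.6
```

Emit:
{"fn": "move_arm", "kwargs": {"rows": "0.482 -0.283 0.233 0 0 -0.089 -0.6;0.482 -0.283 0.233 0 0 -0.089 -0.6;0.482 -0.283 0.233 0 0 -0.089 -0.6;0.482 -0.283 0.233 0 0 -0.089 -0.6;0.482 -0.283 0.233 0 0 -0.089 -0.6"}}

```text
clock: 2.48
eef_pos: [482.4, 4.5, 198.7]
tool_rot: [-3.137, -0.002, 1.576]
force: [-0.8, -0.1, -0.3]
width: 68.2
gripper_force: 0.0
```

Emit:
{"fn": "move_arm", "kwargs": {"rows": "0.784 0 0 0 0 -0.077 -0.6;0.784 0 0 0 0 -0.077 -0.6;0.784 0 0 0 0 -0.077 -0.6;0.784 0 0 0 0 -0.077 -0.6;0.784 0 0 0 0 -0.077 -0.6;0.784 0 0 0 0 -0.077 -0.6;0.784 0 0 0 0 -0.077 -0.6;0.784 0 0 0 0 -0.077 -0.6;0.784 0 0 0 0 -0.077 -0.6"}}

```text
clock: 3.23
eef_pos: [486.0, 233.6, 199.8]
tool_rot: [-3.141, 0.002, 1.691]
force: [0.3, -0.1, -0.4]
width: 68.6
gripper_force: 0.0
```

```bash
python3 - <<'E'
from h import *
s=read_state(); T=tool(s); print(s['eef_pos'],s['tool_rot'],s['width'],s['clock'],s['qpos'][6])
g=get_image("wrist"); np.save("w2.npy",T); cv2.imwrite("pics/w2.png",cv2.resize(g["img"][:,:,::-1],(800,600)))
for p in [(506.5,149,70),(455.4,309.5,10),(401,393,10)]: print(proj(g,p,T)*800/560)
E
```

```text
[486.0150236  233.56668819 199.84470209] [-3.14106285e+00  1.50331826e-03  1.69096007e+00] 68.60395146037804 3.2333 -0.6389641194442162
[413.02839154 419.24050441]
[365.81320261 154.92729406]
[301.60112391  31.42789563]
```

View pics/w2.png

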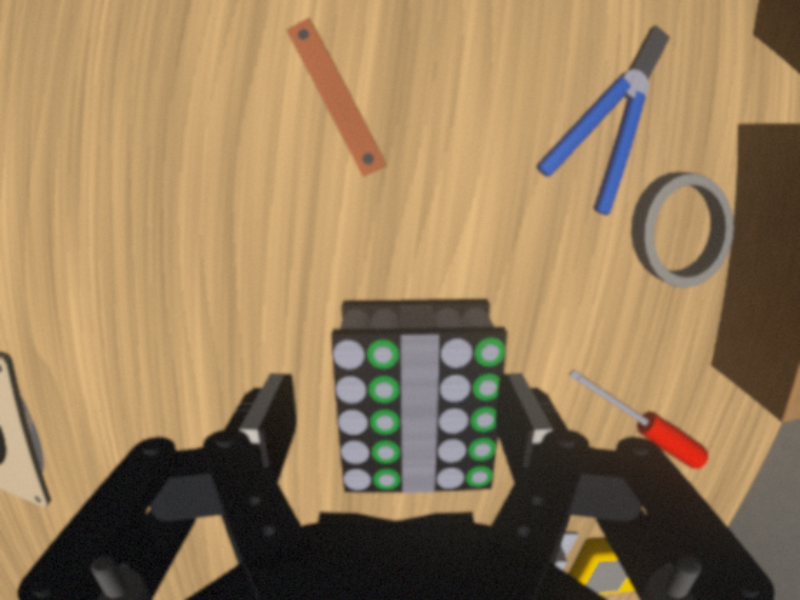

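```bash
python3 - <<'E'
from h import *
np.set_printoptions(precision=1,suppress=True)
T=np.load("w2.npy"); g=get_image("wrist"); t=get_image("top"); s=get_image("scene"); k=.7
q=np.array([onz(g,u*k,v*k,70,T)[:2] for u,v in [(333,331),(505,329),(496,488),(345,492)]]); print(q.ravel(),q.mean(0))
for a,b in [(0,1),(3,2)]:
    d=q[b]-q[a]; print(np.degrees(np.arctan2(d[1],d[0])))
print("face bench",[onz(g,u*k,v*k,0,T)[:2] for u,v in [(343,301),(490,300)]])
for w,a,b in [((368,159),(185,278.7),(362.3,214.7)),((303,35),(150.7,302.3),(395,214.3))]:
    print(tri([ray(g,w[0]*k,w[1]*k,T),ray(t,*a),ray(s,*b)]), onz(g,w[0]*k,w[1]*k,10,T))
print("pk corner -x+y",tri([ray(g,333*k,331*k,T),ray(t,225,279),ray(s,335,186.3)]))
E
python3 plan.py 494 250 200 97 494 250 35 97
```

```text
[450.4 204.7 553.8 218.2 575.5  94.5 466.6  79.5] [511.5 149.2]
7.462008908237396
7.8378042999429365
face bench [array([449.2, 201.1]), array([558.7, 215.1])]
(array([456.2, 308.7,   9.2]), [np.float64(2.1153810113616585), np.float64(0.7809695375868738), np.float64(1.4826195901884114)]) [457.2 306.9  10. ]
(array([401. , 392.5,   7.6]), [np.float64(1.6114646762417757), np.float64(0.7364726662514842), np.float64(0.8894726664101622)]) [402.3 390.4  10. ]
pk corner -x+y (array([447.7, 204.2,  66.5]), [np.float64(2.5393561441710766), np.float64(1.902716646242), np.float64(2.1040415483306982)])
0.046 0.033 0 0 0 -0  rows>=0.4
0.046 0.033 0.55 0 0 -0  rows>=4.0
```

Emit:
{"fn": "move_arm", "kwargs": {"rows": "0.046 0.033 0.2 0 0 0 -0.6;0.046 0.033 0.4 0 0 0 -0.6;0.046 0.033 0.55 0 0 0 -0.6;0.046 0.033 0.55 0 0 0 -0.6;0.046 0.033 0.55 0 0 0 -0.6;0.046 0.033 0.55 0 0 0 -0.6;0.046 0.033 0.55 0 0 0 -0.6"}}

```text
clock: 4.02
eef_pos: [495.3, 250.2, 37.0]
tool_rot: [3.139, -0.001, 1.691]
force: [0.7, -0.6, 0.5]
width: 68.1
gripper_force: 0.0
```

```bash
cat cmd.json; python3 plan.py 496 238 35 97.5 497.5 225 35 97.5
```

```text
[494.0404573519586, 250.0327479900002, 35.01299999999995, 96.959]-0.041 0.002 0 0 0 -0.006  rows>=0.3
-0.084 0.001 0 0 0 -0.006  rows>=0.6
```

Emit:
{"fn": "move_arm", "kwargs": {"rows": "-0.02 0.002 0 0 0 -0.006 -0.6;-0.041 0.002 0 0 0 -0.006 -0.6;-0.05 0.002 0 0 0 -0.006 -0.6;-0.058 0.002 0 0 0 -0.006 -0.6;-0.066 0.002 0 0 0 -0.006 -0.6;-0.074 0.001 0 0 0 -0.006 -0.6;-0.084 0.001 0 0 0 -0.006 -0.6"}}

```text
clock: 4.6
eef_pos: [497.4, 225.0, 35.3]
tool_rot: [3.141, -0.0, 1.702]
force: [-0.6, 0.6, -0.1]
width: 68.4
gripper_force: 0.0
```

```bash
python3 plan.py $(python3 -c "
for i in range(1,13): print(round(497.5+4.6*i/12,2),round(225-97*i/12,1),35,round(97.5-11.6*min(i,11)/11,2))")
```

```text
-0.027 -0.002 0 0 0 0.012  rows>=0.2
-0.054 -0.004 0 0 0 0.023  rows>=0.4
-0.081 -0.006 0 0 0 0.035  rows>=0.6
-0.108 -0.009 0 0 0 0.047  rows>=0.8
-0.135 -0.011 0 0 0 0.059  rows>=1.0
-0.162 -0.013 0 0 0 0.07  rows>=1.2
-0.188 -0.015 0 0 0 0.082  rows>=1.4
-0.215 -0.018 0 0 0 0.094  rows>=1.6
-0.242 -0.02 0 0 0 0.105  rows>=1.7
-0.269 -0.022 0 0 0 0.117  rows>=1.9
-0.296 -0.024 0 0 0 0.129  rows>=2.1
-0.323 -0.027 0 0 0 0.129  rows>=2.3
```

Emit:
{"fn": "move_arm", "kwargs": {"rows": "-0.008 -0.001 0 0 0 0 -0.6;-0.016 -0.001 0 0 0 0.006 -0.6;-0.027 -0.002 0 0 0 0.012 -0.6;-0.041 -0.003 0 0 0 0.018 -0.6;-0.054 -0.004 0 0 0 0.023 -0.6"}}

```text
clock: 5.02
eef_pos: [498.7, 209.9, 35.2]
tool_rot: [3.14, -0.002, 1.666]
force: [0.2, 4.1, 0.2]
width: 68.3
gripper_force: 0.0
```

```bash
cat > setcmd.py <<'E'
# setcmd.py x y z yaw(of call start) sx sy sz tz -> cmd
import sys,json,numpy as np
from scipy.spatial.transform import Rotation as R
a=[float(v) for v in sys.argv[1:]]
p=np.array(a[:3])+R.from_euler("xyz",[np.pi,0,np.radians(a[3])]).apply(np.array(a[4:7])*300)
json.dump(list(p)+[a[3]-90*a[7]],open("cmd.json","w")); print(p,a[3]-90*a[7])
E
python3 setcmd.py 497.5 225 35 97.5 -0.054 -0.004 0 0.023
python3 plan.py $(python3 -c "
for i in range(3,13): print(round(497.5+4.6*i/12,2),round(225-97*i/12,1),35,round(97.5-11.6*min(i,11)/11,2))")
```

```text
[498.42479048 208.78196182  35.        ] 95.43
-0.027 -0.002 -0 0 0 0.012  rows>=0.2
-0.054 -0.003 -0 0 0 0.024  rows>=0.4
-0.081 -0.004 -0 0 0 0.036  rows>=0.6
-0.108 -0.006 -0 0 0 0.047  rows>=0.8
-0.135 -0.007 -0 0 0 0.059  rows>=1.0
-0.162 -0.008 -0 0 0 0.071  rows>=1.2
-0.189 -0.009 -0 0 0 0.082  rows>=1.4
-0.215 -0.011 -0 0 0 0.094  rows>=1.5
-0.242 -0.012 -0 0 0 0.106  rows>=1.7
-0.269 -0.013 -0 0 0 0.106  rows>=1.9
```

Emit:
{"fn": "move_arm", "kwargs": {"rows": "-0.02 -0.002 0 0 0 0.008 -0.6;-0.045 -0.003 0 0 0 0.02 -0.6;-0.072 -0.004 0 0 0 0.032 -0.6;-0.1 -0.006 0 0 0 0.044 -0.6;-0.13 -0.007 0 0 0 0.056 -0.6;-0.162 -0.008 0 0 0 0.071 -0.6;-0.189 -0.009 0 0 0 0.082 -0.6;-0.215 -0.011 0 0 0 0.094 -0.6;-0.242 -0.012 0 0 0 0.106 -0.6;-0.26 -0.013 0 0 0 0.106 -0.6;-0.269 -0.013 0 0 0 0.106 -0.6"}}

```text
clock: 5.93
eef_pos: [501.6, 127.0, 35.0]
tool_rot: [-3.141, 0.001, 1.497]
force: [-0.5, 7.1, 1.8]
width: 68.1
gripper_force: 0.0
```

```bash
cat cmd.json; python3 - <<'E'
from h import *
s=read_state(); print(s["eef_pos"],s["tool_rot"],s["force"])
t=get_image("top"); sc=get_image("scene")
a=cv2.resize(t["img"][160:300,200:440,::-1],(720,420),interpolation=cv2.INTER_CUBIC)
cv2.imwrite("pics/t3.png",a)
E
```

```text
[502.1788982594898, 128.07504343268658, 35.0, 85.89000000000001][501.63329134 127.04291355  35.0409254 ] [-3.14075606e+00  5.06546442e-04  1.49747135e+00] [-0.51766344  7.13080752  1.78323305]
```

View pics/t3.png

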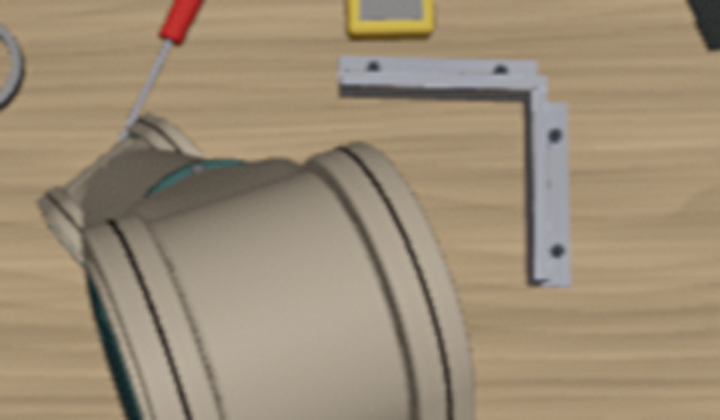

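Emit:
{"fn": "move_arm", "kwargs": {"rows": "-0.015 0 0 0 0 0 -0.6;-0.04 0 0 0 0 0 -0.6;-0.07 0 0 0 0 0 -0.6;-0.105 0 0 0 0 0 -0.6;-0.14 0 0 0 0 0 -0.6;-0.175 0 0 0 0 0 -0.6;-0.21 0 0 0 0 0 -0.6;-0.245 0 0 0 0 0 -0.6;-0.28 0 0 0 0 0 -0.6;-0.315 0 0 0 0 0 -0.6;-0.345 0 0 0 0 0 -0.6;-0.36 0 0 0 0 0 -0.6"}}

```text
clock: 7.03
eef_pos: [493.9, 19.6, 35.0]
tool_rot: [-3.141, 0.0, 1.499]
force: [-0.2, 5.3, 1.7]
width: 68.2
gripper_force: 0.0
```

```bash
python3 setcmd.py 502.18 128.08 35 85.89 -0.36 0 0 0;python3 - <<'E'
from h import *
s=read_state(); print(s["eef_pos"],s["tool_rot"],s["force"],s["torque"]); T=tool(s); np.save("w3.npy",T)
g=get_image("wrist")
cv2.imwrite("pics/w3.png",cv2.resize(g["img"][:,:,::-1],(800,600)))
sc=get_image("scene"); cv2.imwrite("pics/s3.png",sc["img"][:,:,::-1])
print(proj(sc,[610,-115,70]),proj(sc,[509,-20,70]))
E
```

```text
[494.43947481  20.35774478  35.        ] 85.89
[493.93194051  19.58472291  34.97721632] [-3.14107118e+00  2.35966868e-04  1.49866925e+00] [-0.15648739  5.30493112  1.72602421] [ 0.91022217 -0.02953991  0.01983889]
[215.81887433 177.34096115] [260.29971647 169.15779416]
```

Emit:
{"fn": "move_arm", "kwargs": {"rows": "-0.015 0 0 0 0 0 -0.6;-0.035 0 0 0 0 0 -0.6;-0.055 0 0 0 0 0 -0.6;-0.075 0 0 0 0 0 -0.6;-0.095 0 0 0 0 0 -0.6;-0.115 0 0 0 0 0 -0.6;-0.13 0 0 0 0 0 -0.6;-0.14 0 0 0 0 0 -0.6;-0.147 0 0 0 0 0 -0.6;-0.15 0 0 0 0 0 -0.6"}}

```text
clock: 7.97
eef_pos: [490.9, -24.4, 34.9]
tool_rot: [-3.141, -0.0, 1.499]
force: [0.7, 3.9, -0.5]
width: 68.3
gripper_force: 0.0
```

```bash
python3 setcmd.py 494.44 20.36 35 85.89 -0.15 0 0 0;python3 - <<'E'
from h import *
s=read_state(); print(s["eef_pos"],s["tool_rot"],s["force"],s["torque"])
sc=get_image("scene"); c=sc["img"][140:230,180:300,::-1]
g=get_image("wrist")["img"][:,:,::-1]
a=np.zeros((600,800,3),np.uint8); a[:300,:400]=cv2.resize(g,(400,300)); a[300:600,:400]=cv2.resize(c,(400,300),interpolation=cv2.INTER_CUBIC)
t=get_image("top")["img"][160:280,280:440,::-1]; a[:300,400:]=cv2.resize(t,(400,300),interpolation=cv2.INTER_CUBIC)
cv2.imwrite("pics/c4.png",a)
E
```

```text
[491.21478117 -24.52427301  35.        ] 85.89
[490.88545325 -24.43647908  34.90579051] [-3.14115575e+00 -1.06934905e-04  1.49915914e+00] [ 0.65806279  3.8609265  -0.45643064] [ 0.81086206 -0.00098666  0.01406314]
```

View pics/c4.png

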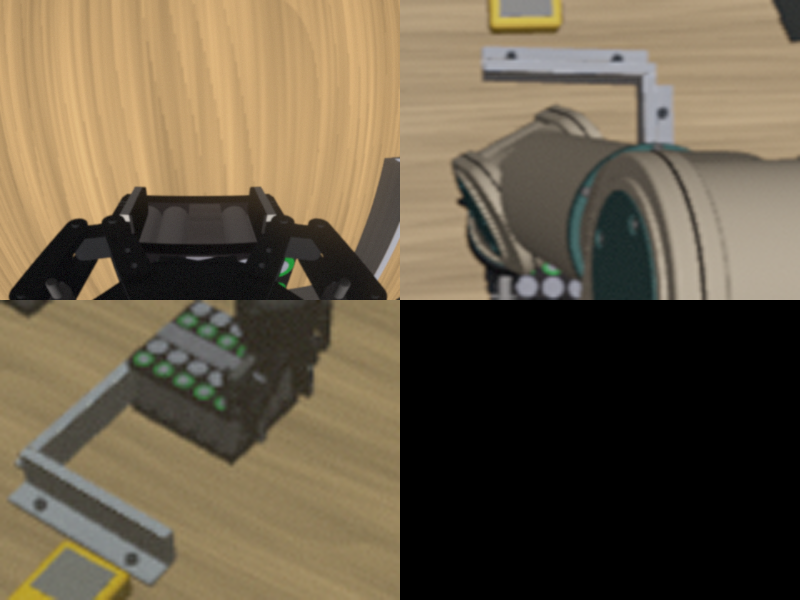

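```bash
cat >> h.py <<'E'
C=np.array([660.3,-182.]); A=np.radians(-4.1); EX=np.array([np.cos(A),np.sin(A)]); EY=np.array([-np.sin(A),np.cos(A)])
def tojig(p): d=np.asarray(p)[:2]-C; return np.array([d@EX,d@EY])
def fromjig(x,y): return C+x*EX+y*EY
E
python3 - <<'E'
from h import *
sc=get_image("scene")
for n,u,v,z in [("+x-y top",130,356,70),("+x-y bot",130,402,0),("+x+y bot",232,463,0),("fence end top inner",128,364,45),("far fence top end",172,533,45)]:
    p=onz(sc,180+u*.3,140+(v-300)*.3,z); print(n,p,tojig(p))
print(tojig([490.9,-24.4]))
E
```

```text
+x-y top [ 532.9690686  -159.92437545   70.        ] [-128.58341464   12.91529206]
+x-y bot [ 530.21983692 -169.94156938    0.        ] [-130.60940668    2.72717126]
+x+y bot [543.66217917 -39.382913     0.        ] [-126.53607656  133.91279282]
fence end top inner [ 523.15575419 -172.41737977   45.        ] [-137.47839678   -0.24736685]
far fence top end [672.48970153 -14.38540647  45.        ] [  0.17449037 168.05716391]
[-180.23446586  145.08500032]
```

Emit:
{"fn": "move_arm", "kwargs": {"rows": "-0.005 0 0 0 0 0 -0.6;-0.01 0 0 0 0 0 -0.6;-0.015 0 0 0 0 0 -0.6;-0.02 0 0 0 0 0 -0.6;-0.024 0 0 0 0 0 -0.6;-0.024 0 0 0 0 0 -0.6"}}

```text
clock: 8.67
eef_pos: [490.5, -30.6, 35.0]
tool_rot: [3.142, -0.001, 1.5]
force: [-1.1, 8.0, -0.6]
width: 68.3
gripper_force: 0.0
```

```bash
python3 setcmd.py 491.21 -24.52 35 85.89 -0.024 0 0 0; python3 plan.py 492.5 -5 35 85.89 493 0 160 85.89; python3 plan.py 404 -97.5 160 40; python3 plan.py 404 -97.5 160 -4.1;  python3 plan.py 404 -97.5 35 -4.1;python3 -c "
from h import *
print(read_state()['qpos'])"
```

```text
[490.69396499 -31.70148368  35.        ] 85.89
0.089 -0 -0 0 0 -0  rows>=0.6
0.106 0 -0.417 0 0 -0  rows>=3.1
-0.345 -0.273 0 0 0 0.51  rows>=6.4
0 0.001 0 0 0 0.49  rows>=6.2
-0 -0 0.417 0 0 -0  rows>=3.0
[ 0.14522081  0.77250968 -0.20686403  2.09879167  0.47720431  0.31407001
 -0.53168475]
```

Emit:
{"fn": "move_arm", "kwargs": {"rows": "0.04 0 0 0 0 0 -0.6;0.089 0 0 0 0 0 -0.6;0.106 0 -0.1 0 0 0 -0.6;0.106 0 -0.2 0 0 0 -0.6;0.106 0 -0.3 0 0 0 -0.6;0.106 0 -0.417 0 0 0 -0.6;0.106 0 -0.417 0 0 0 -0.6"}}

```text
clock: 9.25
eef_pos: [496.0, -1.4, 165.5]
tool_rot: [3.133, 0.001, 1.497]
force: [1.2, 0.4, -0.6]
width: 68.2
gripper_force: 0.0
```

Emit:
{"fn": "move_arm", "kwargs": {"rows": "-0.345 -0.273 0 0 0 0.51 -0.6;-0.345 -0.273 0 0 0 0.51 -0.6;-0.345 -0.273 0 0 0 0.51 -0.6;-0.345 -0.273 0 0 0 0.51 -0.6;-0.345 -0.273 0 0 0 0.51 -0.6;-0.345 -0.273 0 0 0 0.51 -0.6;-0.345 -0.273 0 0 0 0.51 -0.6;-0.345 -0.273 0 0 0 0.51 -0.6;-0.345 -0.273 0 0 0 0.51 -0.6"}}

```text
clock: 10.0
eef_pos: [403.3, -98.2, 160.1]
tool_rot: [3.141, 0.001, 0.698]
force: [-0.5, -0.1, -0.3]
width: 68.4
gripper_force: 0.0
```

Emit:
{"fn": "move_arm", "kwargs": {"rows": "0 0 0 0 0 0.49 -0.6;0 0 0 0 0 0.49 -0.6;0 0 0 0 0 0.49 -0.6;0 0 0 0 0 0.49 -0.6;0 0 0 0 0 0.49 -0.6;0 0 0 0 0 0.49 -0.6;0 0 0 0 0 0.49 -0.6;0 0 0 0 0 0.49 -0.6;0 0 0 0 0 0.49 -0.6"}}

```text
clock: 10.75
eef_pos: [403.6, -97.4, 160.1]
tool_rot: [3.141, 0.0, -0.068]
force: [1.1, -0.3, -0.7]
width: 68.2
gripper_force: 0.0
```

```bash
cat cmd.json; python3 - <<'E'
from h import *
s=read_state(); print(s["eef_pos"],s["tool_rot"],s["qpos"]); T=tool(s); np.save("w5.npy",T)
g=get_image("wrist"); cv2.imwrite("pics/w5.png",cv2.resize(g["img"][:,:,::-1],(800,600)))
E
```

```text
[404.05853561666004, -97.57704072812555, 35.0, -4.109999999999999][403.64028036 -97.38199786 160.07358393] [ 3.14149575e+00  3.27204036e-04 -6.81605473e-02] [ 0.11716374  0.45556258  0.07121275  2.23041522 -0.07056972  0.45791854
 -1.39449259]
```

View pics/w5.png

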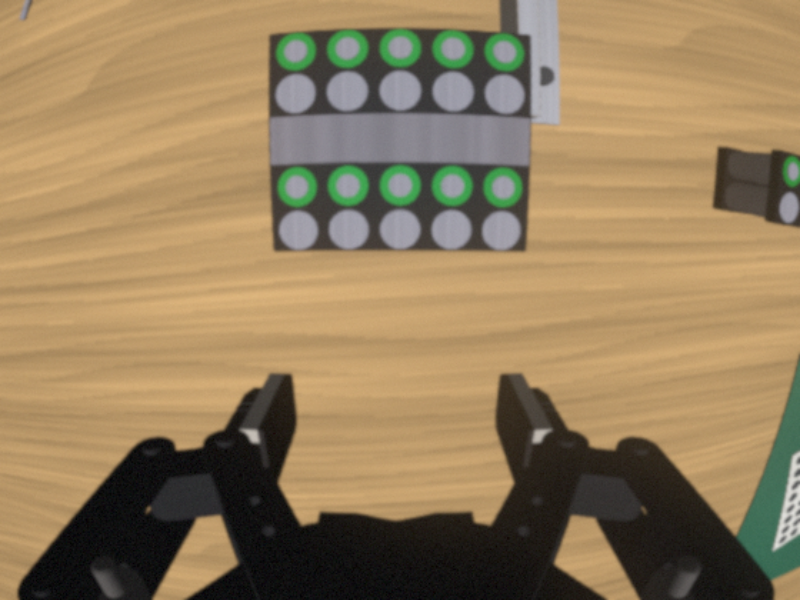

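```bash
python3 - <<'E'
from h import *
np.set_printoptions(precision=1,suppress=True)
T=np.load("w5.npy"); g=get_image("wrist")
q=[onz(g,u*.7,v*.7,70,T) for u,v in [(275,250),(526,250),(531,36),(269,36)]]
j=np.array([tojig(p) for p in q]); print(j, j.mean(0)); 
for a,b in [(0,1),(3,2)]: d=j[b]-j[a]; print("yaw err",np.degrees(np.arctan2(d[0],-d[1])))
print("fence inner top",[tojig(onz(g,u*.7,v*.7,45,T)) for u,v in [(533,118)]])
print(tojig(tool()[:3,3]))
E
```

```text
[[-229.7  124.9]
 [-229.2    1.4]
 [-123.3    1.6]
 [-124.2  126.1]] [-176.6   63.5]
yaw err 0.21942244717074297
yaw err 0.43070408999277066
fence inner top [array([-161.9,   -6.8])]
[-262.   66.]
```

Emit:
{"fn": "move_arm", "kwargs": {"rows": "0 0 0.12 0 0 0 -0.6;0 0 0.24 0 0 0 -0.6;0 0 0.34 0 0 0 -0.6;0 0 0.4 0 0 0 -0.6;0 0 0.417 0 0 0 -0.6;0 0 0.417 0 0 0 -0.6;0 0 0.417 0 0 0 -0.6"}}

```text
clock: 11.43
eef_pos: [403.5, -94.4, 40.8]
tool_rot: [-3.131, 0.01, -0.071]
force: [1.0, 0.4, 0.3]
width: 68.1
gripper_force: 0.0
```

Emit:
{"fn": "move_arm", "kwargs": {"rows": "0.02 0 0 0 0 0 -0.6;0.04 0 0 0 0 0 -0.6;0.052 0 0 0 0 0 -0.6;0.06 0 0 0 0 0 -0.6;0.068 0 0 0 0 0 -0.6;0.076 0 0 0 0 0 -0.6;0.086 0 0 0 0 0 -0.6;0.098 0 0 0 0 0 -0.6;0.11 0 0 0 0 0 -0.6"}}

```text
clock: 12.18
eef_pos: [430.6, -95.4, 41.2]
tool_rot: [-3.127, 0.019, -0.074]
force: [-13.2, 0.7, 10.7]
width: 68.4
gripper_force: 6.3
```

```bash
python3 - <<'E'
from h import *
s=read_state(); print(s); print(tojig(s["eef_pos"]))
sc=get_image("scene")["img"]
E
```

```text
{'clock': 12.1833, 'qpos': array([-0.08671666,  0.77358931,  0.37550147,  2.22284436, -0.94458499,
        0.33672552, -0.53432083]), 'qd': array([-0.07515816,  0.04038284,  0.10496447, -0.10908149,  0.06484965,
        0.12159798, -0.08932589]), 'tau': array([ -0.26500083, -44.94736791,   4.32835847, -11.0929057 ,
        -1.04396705,  -1.98521756,   0.13178239]), 'eef_pos': array([430.58839894, -95.44285521,  41.2072088 ]), 'tool_rot': array([-3.12741514,  0.01889234, -0.07399831]), 'force': array([-13.22614895,   0.74179408,  10.6695599 ]), 'torque': array([0.13406775, 2.18692071, 0.00825915]), 'gripper_force': 6.294794529676437, 'width': 68.38892262441541}
[-235.31233385   69.91183386]
```

Emit:
{"fn": "move_arm", "kwargs": {"rows": "0 0 -0.02 0 0 0 -0.6;0 0 -0.02 0 0 0 -0.6;0.005 0 -0.02 0 0 0 -0.6"}}

```text
clock: 12.48
eef_pos: [436.4, -96.3, 47.1]
tool_rot: [-3.13, 0.012, -0.073]
force: [-4.3, 0.8, -1.7]
width: 68.1
gripper_force: 2.0
```

```bash
python3 - <<'E'
from h import *
s=read_state(); print(s["qpos"],s["tau"],s["force"],s["torque"],s["gripper_force"]); print(tojig(s["eef_pos"]))
E
```

```text
[-0.10276699  0.7660339   0.39778482  2.21258717 -0.93099994  0.35434971
 -0.54846987] [ 6.19873172e-02 -4.83783925e+01  6.13394022e+00 -7.32579991e+00
 -3.89664173e-01 -8.18303414e-01  2.60446355e-02] [-4.28271239  0.78095797 -1.74132275] [0.21679454 0.87397446 0.02160078] 1.9709821895230561
[-229.43251211   69.47804352]
```

Emit:
{"fn": "move_arm", "kwargs": {"rows": "0.01 0 0 0 0 0 -0.6;0.025 0 0 0 0 0 -0.6;0.045 0 0 0 0 0 -0.6;0.065 0 0 0 0 0 -0.6;0.085 0 0 0 0 0 -0.6;0.105 0 0 0 0 0 -0.6;0.125 0 0 0 0 0 -0.6;0.145 0 0 0 0 0 -0.6;0.165 0 0 0 0 0 -0.6;0.185 0 0 0 0 0 -0.6;0.195 0 0 0 0 0 -0.6;0.2 0 0 0 0 0 -0.6"}}

```text
clock: 13.48
eef_pos: [498.0, -100.4, 46.3]
tool_rot: [-3.13, 0.011, -0.071]
force: [-5.6, 3.3, -1.4]
width: 68.3
gripper_force: 2.8
```

```bash
python3 - <<'E'
from h import *
s=read_state(); print(s["qpos"],s["force"],s["torque"],s["gripper_force"],np.degrees(s["tool_rot"][2])); print(tojig(s["eef_pos"]))
E
```

```text
[-0.16838561  0.82524852  0.49645632  2.05377697 -0.85807178  0.49525199
 -0.65946207] [-5.61743728  3.261841   -1.4087256 ] [0.53161073 1.05038516 0.11905957] 2.75058813393116 -4.07993101528326
[-167.68531599   69.77186447]
```

Emit:
{"fn": "move_arm", "kwargs": {"rows": "0.01 0 0 0 0 0 -0.6;0.025 0 0 0 0 0 -0.6;0.045 0 0 0 0 0 -0.6;0.065 0 0 0 0 0 -0.6;0.085 0 0 0 0 0 -0.6;0.105 0 0 0 0 0 -0.6;0.12 0 0 0 0 0 -0.6;0.13 0 0 0 0 0 -0.6;0.137 0 0 0 0 0 -0.6;0.14 0 0 0 0 0 -0.6"}}

```text
clock: 14.32
eef_pos: [539.1, -103.0, 45.9]
tool_rot: [-3.129, 0.012, -0.071]
force: [-6.7, 3.7, 0.2]
width: 68.4
gripper_force: 3.2
```

```bash
python3 - <<'E'
from h import *
s=read_state(); print(s["force"],s["gripper_force"],np.degrees(s["tool_rot"])); print(tojig(s["eef_pos"]))
E
```

```text
[-6.65277056  3.74362205  0.2332199 ] 3.1754780374467373 [-179.28702888    0.67502936   -4.08677501]
[-126.50319347   70.09637028]
```

Emit:
{"fn": "move_arm", "kwargs": {"rows": "0.004 0 0 0 0 0 -0.6;0.008 0 0 0 0 0 -0.6;0.012 0 0 0 0 0 -0.6;0.015 0 0 0 0 0 -0.6;0.017 0 0 0 0 0 -0.6;0.017 0 0 0 0 0 -0.6"}}

```text
clock: 14.82
eef_pos: [544.0, -103.3, 45.8]
tool_rot: [-3.129, 0.012, -0.071]
force: [-5.7, 2.8, -0.9]
width: 68.1
gripper_force: 2.9
```

Emit:
{"fn": "move_arm", "kwargs": {"rows": "0.002 0 0 0 0 0 -0.6;0.004 0 0 0 0 0 -0.6;0.004 0 0 0 0 0 -0.6"}}

```text
clock: 15.07
eef_pos: [545.1, -103.4, 45.8]
tool_rot: [-3.129, 0.012, -0.072]
force: [-5.8, 4.2, -0.2]
width: 68.1
gripper_force: 3.0
```

Emit:
{"fn": "move_arm", "kwargs": {"rows": "0.002 0 0 0 0 0 -0.6;0.004 0 0 0 0 0 -0.6;0.004 0 0 0 0 0 -0.6"}}

```text
clock: 15.32
eef_pos: [546.0, -103.4, 45.7]
tool_rot: [-3.129, 0.013, -0.071]
force: [-6.5, 3.9, 0.4]
width: 68.4
gripper_force: 3.3
```

Emit:
{"fn": "move_arm", "kwargs": {"rows": "0.002 0 0 0 0 0 -0.6;0.004 0 0 0 0 0 -0.6;0.004 0 0 0 0 0 -0.6"}}

```text
clock: 15.57
eef_pos: [545.9, -103.5, 45.5]
tool_rot: [-3.129, 0.015, -0.071]
force: [-8.3, 3.9, 0.6]
width: 68.6
gripper_force: 4.5
```

Emit:
{"fn": "move_arm", "kwargs": {"rows": "-0.03 0 0 0 0 0 -0.6;-0.08 0 0 0 0 0 -0.6;-0.12 0 -0.05 0 0 0 -0.6;-0.12 0 -0.15 0 0 0 -0.6;-0.12 0 -0.28 0 0 0 -0.6;-0.12 0 -0.4 0 0 0 -0.6;-0.12 0 -0.5 0 0 0 -0.6;-0.12 0 -0.55 0 0 0 -0.6;-0.12 0 -0.55 0 0 0 -0.6;-0.12 0 -0.55 0 0 0 -0.6"}}

```text
clock: 16.4
eef_pos: [515.8, -104.8, 212.8]
tool_rot: [-3.132, 0.004, -0.073]
force: [0.8, -0.4, -0.9]
width: 68.0
gripper_force: 0.0
```

```bash
cat > plan2.py <<'E'
# plan2.py x y z yawdeg ... : rows from the MEASURED pose, tool straight down at the target
import sys
from h import *
T=tool(); a=[float(x) for x in sys.argv[1:]]
print("at",T[:3,3].round(1))
for i in range(0,len(a),4):
    t=a[i:i+4]; sh=T[:3,:3].T@(np.array(t[:3])-T[:3,3])/300
    rv=R.from_matrix(T[:3,:3].T@R.from_euler("xyz",[np.pi,0,np.radians(t[3])]).as_matrix()).as_rotvec()/(np.pi/2)
    print(*[f"{v:.3f}" for v in np.r_[sh,rv]],"rows>=",round(max(np.linalg.norm(sh)*300/41.7,np.linalg.norm(rv)*90/7.16),1))
E
python3 - <<'E'
from h import *
s=read_state(); T=tool(s); np.save("w6.npy",T); g=get_image("wrist"); cv2.imwrite("pics/w6.png",g["img"][:,:,::-1]); t=get_image("top"); cv2.imwrite("pics/t6.png",t["img"][:,:,::-1]); print(s["eef_pos"],s["tool_rot"],s["qpos"])
E
python3 plan2.py 480 100 210 50
```

```text
[ 515.80371603 -104.83154063  212.81738513] [-3.13183437  0.00391955 -0.07275784] [-0.34953172  0.61708071  0.78726991  1.90693769 -0.58002321  0.86630173
 -0.9029138 ]
at [ 514.1 -104.1  210.9]
-0.163 -0.670 0.012 -0.009 0.002 -0.602 rows>= 7.6
```

```bash
cat >> h.py <<'E'
def greens(img,g,T,z=70,sc=1.0):
    h=cv2.cvtColor(img,cv2.COLOR_BGR2HSV); m=cv2.inRange(h,(45,80,60),(75,255,255))
    n,l,st,c=cv2.connectedComponentsWithStats(cv2.morphologyEx(m,cv2.MORPH_CLOSE,np.ones((5,5))))
    o=[tojig(onz(g,st[i][0]*sc+st[i][2]*sc/2,st[i][1]*sc+st[i][3]*sc/2,z,T)) for i in range(1,n) if st[i][2]*sc>8 and st[i][3]*sc>8 and st[i][2]*sc<45]
    return np.array(o)
E
python3 - <<'E'
from h import *
np.set_printoptions(precision=1,suppress=True)
g=get_image("wrist")
for f,w,sc in [("w5","w5",.7),("w6","w6",1)]:
    o=greens(cv2.imread(f"pics/{f}.png"),g,np.load(w+".npy"),70,sc); print(f,len(o),o[np.lexsort((o[:,1],o[:,0].round(-1)))].tolist() if 0 else o)
E
```

```text
w5 12 [[-133.4   63.8]
 [-133.6   88.3]
 [-133.2   39.1]
 [-133.8  112.7]
 [-133.1   15.1]
 [-171.6 -177.5]
 [-199.2   87.9]
 [-199.1   63.5]
 [-199.    39.1]
 [-199.2  112.4]
 [-198.9   14.7]
 [-401.6 -238.7]]
w6 8 [[ -13.    89.4]
 [ -13.4   64.8]
 [ -13.    40.3]
 [ -13.6  113.5]
 [ -13.6   16.1]
 [ -78.6   15.8]
 [-171.6 -200.4]
 [-495.9 -417. ]]
```

Emit:
{"fn": "move_arm", "kwargs": {"rows": "-0.163 -0.670 0.012 -0.009 0.002 -0.602 -0.6;-0.163 -0.670 0.012 -0.009 0.002 -0.602 -0.6;-0.163 -0.670 0.012 -0.009 0.002 -0.602 -0.6;-0.163 -0.670 0.012 -0.009 0.002 -0.602 -0.6;-0.163 -0.670 0.012 -0.009 0.002 -0.602 -0.6;-0.163 -0.670 0.012 -0.009 0.002 -0.602 -0.6;-0.163 -0.670 0.012 -0.009 0.002 -0.602 -0.6;-0.163 -0.670 0.012 -0.009 0.002 -0.602 -0.6;-0.163 -0.670 0.012 -0.009 0.002 -0.602 -0.6;-0.163 -0.670 0.012 -0.009 0.002 -0.602 -0.6;-0.163 -0.670 0.012 -0.009 0.002 -0.602 -0.6"}}

```text
clock: 17.47
eef_pos: [479.5, 99.4, 209.9]
tool_rot: [-3.141, 0.002, 0.87]
force: [0.7, -0.3, -0.2]
width: 68.4
gripper_force: 0.0
```

```bash
python3 plan2.py 429 350 150 123.4; python3 - <<'E'
from h import *
T=np.load("w5.npy"); g=get_image("wrist")
print([tojig(onz(g,u*.7,v*.7,70,T)).round(1) for u,v in [(400,115),(400,165),(400,29),(400,250)]])
E
```

```text
at [479.5  99.4 209.9]
0.530 -0.667 0.199 -0.001 0.000 -0.817 rows>= 10.3
[array([-165.6,   65. ]), array([-189.2,   64.9]), array([-123.4,   65.1]), array([-229.9,   64.7])]
```

Emit:
{"fn": "move_arm", "kwargs": {"rows": "0.530 -0.667 0.199 0 0 -0.817 -0.2;0.530 -0.667 0.199 0 0 -0.817 -0.2;0.530 -0.667 0.199 0 0 -0.817 -0.2;0.530 -0.667 0.199 0 0 -0.817 -0.2;0.530 -0.667 0.199 0 0 -0.817 -0.2;0.530 -0.667 0.199 0 0 -0.817 -0.2;0.530 -0.667 0.199 0 0 -0.817 -0.2;0.530 -0.667 0.199 0 0 -0.817 -0.2;0.530 -0.667 0.199 0 0 -0.817 -0.2;0.530 -0.667 0.199 0 0 -0.817 -0.2;0.530 -0.667 0.199 0 0 -0.817 -0.2;0.530 -0.667 0.199 0 0 -0.817 -0.2"}}

```text
clock: 18.52
eef_pos: [428.7, 349.9, 150.5]
tool_rot: [-3.14, -0.001, 2.153]
force: [0.2, -0.1, -0.6]
width: 51.3
gripper_force: 0.0
```

```bash
cat > bar.py <<'E'
from h import *
s=read_state(); T=tool(s); g=get_image("wrist"); im=g["img"][:,:,::-1].copy(); cv2.imwrite(f"pics/b{int(s['clock']*100)}.png",im)
h=cv2.cvtColor(im,cv2.COLOR_BGR2HSV); 
m=((im[:,:,2].astype(int)-im[:,:,1])>40).astype(np.uint8)*((h[:,:,0]<13)|(h[:,:,0]>172))
n,l,st,c=cv2.connectedComponentsWithStats(m.astype(np.uint8)); i=1+np.argmax(st[1:,4]); print("area",st[i],s["eef_pos"],np.degrees(s["tool_rot"]))
yx=np.argwhere(l==i)
P=np.array([onz(g,x,y,10,T)[:2] for y,x in yx]).astype(np.float32)
r=cv2.minAreaRect(P); print("rect",r)
q=cv2.PCACompute(P,None); d=q[1][0] if len(q)==2 else q; print("pca mean",q[0],"bar y dir yaw",np.degrees(np.arctan2(-d[0],d[1]))%180)
E
python3 bar.py; python3 -c "
from h import *
print(read_state()['qpos'])"
```

```text
area [ 269  133   21  132 2476] [428.70406528 349.92433687 150.49694278] [-1.79935066e+02 -2.87007178e-02  1.23385375e+02]
rect ((429.4247131347656, 349.9749755859375), (17.48708724975586, 119.00006103515625), 32.99089050292969)
pca mean [[427.36597 352.63162]] bar y dir yaw 33.242374
[-0.83623659  0.62330091  0.15466387  1.88349565 -0.1506741   0.64697952
 -0.00848187]
```

```bash
python3 plan2.py 429.4 350 60 123.1 429.4 350 17 123.1
```

```text
at [428.7 349.9 150.6]
-0.001 0.002 0.302 -0.001 -0.000 0.002 rows>= 2.2
-0.001 0.003 0.445 -0.001 -0.000 0.002 rows>= 3.2
```

Emit:
{"fn": "move_arm", "kwargs": {"rows": "-0.001 0.002 0.1 0 0 0.002 -0.2;-0.001 0.002 0.2 0 0 0.002 -0.2;-0.001 0.002 0.3 0 0 0.002 -0.2;-0.001 0.003 0.38 0 0 0.002 -0.2;-0.001 0.003 0.42 0 0 0.002 -0.2;-0.001 0.003 0.437 0 0 0.002 -0.2;-0.001 0.003 0.445 0 0 0.002 -0.2;-0.001 0.003 0.445 0 0 0.002 -0.2;-0.001 0.003 0.445 0 0 0.002 -0.2"}}

```text
clock: 19.32
eef_pos: [430.1, 351.1, 18.4]
tool_rot: [3.14, -0.001, 2.152]
force: [0.1, 0.6, -0.6]
width: 51.5
gripper_force: 0.0
```

Close on the bar.

Emit:
{"fn": "move_arm", "kwargs": {"rows": "0 0 0 0 0 0 0.2;0 0 0 0 0 0 0.5;0 0 0 0 0 0 0.8;0 0 0 0 0 0 1;0 0 0 0 0 0 1;0 0 0 0 0 0 1;0 0 0 0 0 0 1;0 0 0 0 0 0 1"}}

```text
clock: 19.98
eef_pos: [429.8, 351.0, 18.4]
tool_rot: [3.141, -0.001, 2.153]
force: [-0.6, -1.0, 6.2]
width: 15.4
gripper_force: 58.7
```

```bash
python3 plan2.py 429.4 350 160 123.1
```

```text
at [429.8 351.   18.4]
-0.002 -0.003 -0.472 0.001 -0.000 0.003 rows>= 3.4
```

Emit:
{"fn": "move_arm", "kwargs": {"rows": "0 0 -0.02 0 0 0 1;0 0 -0.06 0 0 0 1;0 0 -0.12 0 0 0 1;0 0 -0.2 0 0 0 1;0 0 -0.28 0 0 0 1;0 0 -0.36 0 0 0 1;0 0 -0.43 0 0 0 1;0 0 -0.47 0 0 0 1;0 0 -0.47 0 0 0 1;0 0 -0.47 0 0 0 1"}}

```text
clock: 20.82
eef_pos: [429.5, 350.7, 159.2]
tool_rot: [3.141, -0.001, 2.153]
force: [-0.1, -0.7, -2.5]
width: 15.6
gripper_force: 59.0
```

```bash
python3 - <<'E'
from h import *
s=read_state(); T=tool(s); print(s["force"],s["width"],s["eef_pos"]); g=get_image("wrist"); im=g["img"][:,:,::-1].copy(); cv2.imwrite("pics/grasp.png",im)
h=cv2.cvtColor(im,cv2.COLOR_BGR2HSV); m=((im[:,:,2].astype(int)-im[:,:,1])>40)&((h[:,:,0]<13)|(h[:,:,0]>172))
n,l,st,c=cv2.connectedComponentsWithStats(m.astype(np.uint8)); print(st[st[:,4]>100])
for i in range(1,n):
    if st[i,4]>100:
        p=cv2.boxPoints(cv2.minAreaRect(np.argwhere(l==i)[:,::-1].astype(np.float32)))
        # bar top in the tool frame if its top is at tool z=Zt
        for Zt in (6,8.5): print(Zt,[np.round((T[:3,:3].T@(onz(g,*q,T[2,3]-Zt,T)-T[:3,3]))[:2],1).tolist() for q in p])
E
```

```text
[-0.08575546 -0.72830009 -2.54239474] 15.555910774266799 [429.47523025 350.68512501 159.20351351]
[[     0      0    560    420 227980]
 [   257    154     41    210   7220]]
6 [[59.4, -9.4], [59.4, 7.3], [-55.2, 10.2], [-55.2, -12.2]]
8.5 [[59.1, -9.5], [59.1, 7.5], [-57.6, 10.4], [-57.6, -12.4]]
```

```bash
python3 plan2.py 520 110 170 104; python3 -c "
from h import *
print(fromjig(-56,63.5))"
```

```text
at [429.  350.3 158.2]
-0.836 -0.187 -0.039 -0.001 -0.000 0.215 rows>= 6.2
[ 608.98340387 -114.6586534 ]
```

Emit:
{"fn": "move_arm", "kwargs": {"rows": "-0.1 -0.02 -0.039 0 0 0.03 1;-0.22 -0.05 -0.039 0 0 0.07 1;-0.35 -0.08 -0.039 0 0 0.1 1;-0.48 -0.11 -0.039 0 0 0.13 1;-0.6 -0.135 -0.039 0 0 0.16 1;-0.71 -0.16 -0.039 0 0 0.19 1;-0.79 -0.178 -0.039 0 0 0.215 1;-0.836 -0.187 -0.039 0 0 0.215 1;-0.836 -0.187 -0.039 0 0 0.215 1"}}

```text
clock: 21.62
eef_pos: [521.0, 105.2, 168.8]
tool_rot: [-3.139, 0.003, 1.809]
force: [0.4, -0.6, -2.0]
width: 15.3
gripper_force: 59.0
```

```bash
python3 plan2.py 609 -114.7 150 85.9
```

```text
at [521.  105.2 168.8]
-0.781 0.113 0.064 -0.001 0.002 0.197 rows>= 5.7
```

Emit:
{"fn": "move_arm", "kwargs": {"rows": "-0.08 0.01 0.01 0 0 0.03 1;-0.2 0.03 0.02 0 0 0.06 1;-0.32 0.05 0.03 0 0 0.09 1;-0.44 0.065 0.04 0 0 0.12 1;-0.56 0.08 0.05 0 0 0.15 1;-0.67 0.1 0.06 0 0 0.18 1;-0.75 0.11 0.064 0 0 0.197 1;-0.781 0.113 0.064 0 0 0.197 1;-0.781 0.113 0.064 0 0 0.197 1;-0.781 0.113 0.064 0 0 0.197 1;-0.781 0.113 0.064 0 0 0.197 1"}}

```text
clock: 22.53
eef_pos: [609.3, -105.6, 150.0]
tool_rot: [-3.139, -0.002, 1.509]
force: [-0.7, 0.6, -1.9]
width: 15.6
gripper_force: 59.0
```

```bash
cat > hov.py <<'E'
from h import *
np.set_printoptions(precision=1,suppress=True)
s=read_state(); T=tool(s); g=get_image("wrist"); im=g["img"][:,:,::-1].copy(); cv2.imwrite(f"pics/h{int(s['clock']*100)}.png",im)
print(s["eef_pos"],np.degrees(s["tool_rot"]),"tcp jig",tojig(s["eef_pos"])); print(greens(im,g,T))
E
python3 hov.py
```

```text
[ 609.3 -105.6  150. ] [-179.8   -0.1   86.5] tcp jig [-56.3  72.6]
[[-79.9 114.1]
 [-12.4 113.8]
 [-79.9  89.3]
 [-12.3  89.4]
 [-79.7  65.2]
 [-12.2  65.3]
 [-83.1  45.7]
 [-12.3  40.5]
 [-10.5  16.2]]
```

```bash
python3 plan2.py $(python3 -c "
from h import *
p=fromjig(-55,64.5); print(p[0],p[1],100,85.9)")
```

```text
at [ 609.5 -105.7  150.2]
-0.027 0.004 0.167 -0.002 -0.001 0.006 rows>= 1.2
```

Emit:
{"fn": "move_arm", "kwargs": {"rows": "-0.027 0.004 0 -0.002 -0.001 0.006 1;-0.027 0.004 0.05 -0.002 -0.001 0.006 1;-0.027 0.004 0.1 -0.002 -0.001 0.006 1;-0.027 0.004 0.14 -0.002 -0.001 0.006 1;-0.027 0.004 0.167 -0.002 -0.001 0.006 1;-0.027 0.004 0.167 -0.002 -0.001 0.006 1;-0.027 0.004 0.167 -0.002 -0.001 0.006 1"}}

```text
clock: 23.17
eef_pos: [610.5, -116.9, 100.2]
tool_rot: [3.14, 0.002, 1.497]
force: [0.4, 0.2, -2.5]
width: 15.9
gripper_force: 59.0
```

```bash
python3 hov.py; python3 - <<'E'
import cv2,glob,os
a=sorted(glob.glob("pics/h*.png"),key=os.path.getmtime)[-1]; cv2.imwrite("pics/hover.png",cv2.resize(cv2.imread(a),(800,600)))
E
```

```text
[ 610.5 -116.9  100.2] [179.9   0.1  85.8] tcp jig [-54.3  61.4]
[[-78.1 114.2]
 [-12.6 114.1]
 [-77.9  89.8]
 [-12.4  89.6]
 [-78.3  65.2]
 [-12.6  65.2]
 [-12.3  40.9]
 [-85.1  42.7]]
```

View pics/hover.png

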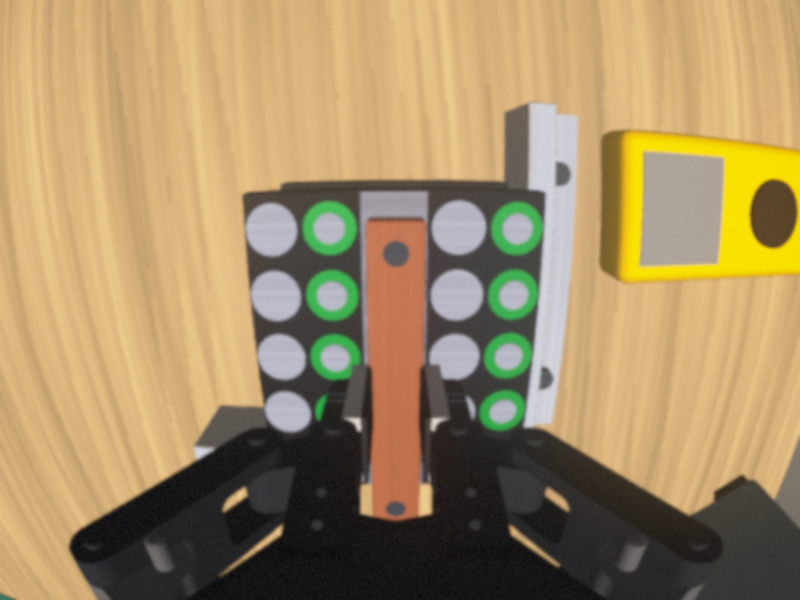

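```bash
python3 - <<'E'
from h import *
np.set_printoptions(precision=1,suppress=True)
g=get_image("wrist"); T=tool(); zt=T[2,3]-18.4+10
for n,u,v,z in [("strip end",394,192,70),("stripL",360,205,70),("stripR",428,205,70),("bar end",395,220,zt),("barL",366,240,zt),("barR",425,240,zt)]: print(n,tojig(onz(g,u*.7,v*.7,z,T)))
E
python3 plan2.py $(python3 -c "
from h import *
p=fromjig(-54.5,64); print(p[0],p[1],100.2,85.9, p[0],p[1],88,85.9)")
```

```text
strip end [-55. 126.]
stripL [-66.7 121.6]
stripR [-43.2 121.5]
bar end [-54.7 119.3]
barL [-63.4 113.3]
barR [-45.7 113.2]
at [ 611.2 -117.3  101.2]
0.010 -0.003 0.003 0.002 0.001 -0.002 rows>= 0.1
0.010 -0.003 0.044 0.002 0.001 -0.002 rows>= 0.3
```

Emit:
{"fn": "move_arm", "kwargs": {"rows": "0.006 -0.001 0 0 0 0 1;0.013 -0.001 0.005 0 0 0 1;0.013 -0.001 0.013 0 0 0 1;0.013 -0.001 0.021 0 0 0 1;0.013 -0.001 0.028 0 0 0 1;0.013 -0.001 0.033 0 0 0 1;0.013 -0.001 0.033 0 0 0 1;0.013 -0.001 0.033 0 0 0 1"}}

```text
clock: 23.93
eef_pos: [610.6, -113.3, 90.4]
tool_rot: [3.14, 0.002, 1.496]
force: [1.0, -0.3, -2.0]
width: 15.1
gripper_force: 59.0
```

Emit:
{"fn": "move_arm", "kwargs": {"rows": "0 0 0.002 0 0 0 1;0 0 0.004 0 0 0 1;0 0 0.004 0 0 0 1"}}

```text
clock: 24.18
eef_pos: [610.6, -113.2, 89.4]
tool_rot: [3.139, 0.002, 1.496]
force: [-0.3, -0.6, -2.2]
width: 15.8
gripper_force: 59.0
```

Emit:
{"fn": "move_arm", "kwargs": {"rows": "0 0 0.002 0 0 0 1;0 0 0.003 0 0 0 1;0 0 0.003 0 0 0 1"}}

```text
clock: 24.43
eef_pos: [610.7, -113.2, 88.5]
tool_rot: [3.139, 0.002, 1.496]
force: [-0.4, -0.3, -1.9]
width: 15.5
gripper_force: 59.0
```

Emit:
{"fn": "move_arm", "kwargs": {"rows": "0 0 0.001 0 0 0 1;0 0 0.002 0 0 0 1;0 0 0.002 0 0 0 1"}}

```text
clock: 24.68
eef_pos: [610.7, -113.2, 88.4]
tool_rot: [3.139, 0.002, 1.496]
force: [-1.0, 0.1, 3.9]
width: 15.6
gripper_force: 59.6
```

Emit:
{"fn": "move_arm", "kwargs": {"rows": "0 0 -0.001 0 0 0 0.7;0 0 -0.001 0 0 0 0.6;0 0 -0.001 0 0 0 0.55;0 0 -0.001 0 0 0 0.5;0 0 -0.001 0 0 0 0.4;0 0 -0.001 0 0 0 0.3;0 0 -0.001 0 0 0 0.3;0 0 -0.001 0 0 0 0.3"}}

```text
clock: 25.35
eef_pos: [610.7, -113.2, 88.1]
tool_rot: [3.139, 0.002, 1.496]
force: [-0.5, 0.8, -0.0]
width: 29.8
gripper_force: 0.0
```

Emit:
{"fn": "move_arm", "kwargs": {"rows": "0 0 -0.01 0 0 0 0.3;0 0 -0.03 0 0 0 0.3;0 0 -0.06 0 0 0 0.3;0 0 -0.1 0 0 0 0.2;0 0 -0.18 0 0 0 0.1;0 0 -0.28 0 0 0 0;0 0 -0.4 0 0 0 -0.2;0 0 -0.4 0 0 0 -0.2;0 0 -0.4 0 0 0 -0.2"}}

```text
clock: 26.1
eef_pos: [612.2, -113.5, 212.0]
tool_rot: [3.133, 0.002, 1.496]
force: [0.1, -0.0, -0.7]
width: 51.0
gripper_force: 0.0
```

```bash
sed -i 's/,10,T)\[:2\] for y,x/,80,T)[:2] for y,x/' bar.py; python3 bar.py; python3 hov.py; python3 -c "
from h import *
print(tojig((0,0)), fromjig(-54.9,63))"; python3 plan2.py 560 60 220 85.9
```

```text
area [ 263  134   22  135 2718] [ 612.2044515  -113.53936203  211.98128959] [1.79486315e+02 1.23990839e-01 8.57301038e+01]
rect ((609.4003295898438, -114.84010314941406), (118.61309051513672, 17.695470809936523), 85.21833801269531)
pca mean [[ 609.60846  -111.231445]] bar y dir yaw 175.53532
[ 610.9 -113.   210. ] [179.7   0.1  85.7] tcp jig [-54.2  65.3]
[[-78.4 114. ]
 [-12.3 113.7]
 [-78.   89.4]
 [-12.4  89.3]
 [-78.4  41.4]
 [-12.   65. ]
 [-12.1  28.4]]
[-671.62268384  134.32446   ] [ 610.04484001 -115.23602098]
at [ 610.1 -112.7  208.6]
0.562 -0.209 -0.039 0.001 0.001 -0.002 rows>= 4.3
```

Emit:
{"fn": "move_arm", "kwargs": {"rows": "0.1 -0.04 -0.039 0 0 0 -0.2;0.25 -0.09 -0.039 0 0 0 -0.2;0.4 -0.15 -0.039 0 0 0 -0.2;0.562 -0.209 -0.039 0 0 0 -0.2;0.562 -0.209 -0.039 0 0 0 -0.2;0.562 -0.209 -0.039 0 0 0 -0.2"}}

```text
clock: 26.7
eef_pos: [557.5, 67.5, 217.8]
tool_rot: [-3.138, -0.002, 1.506]
force: [-0.1, -0.6, -0.9]
width: 51.3
gripper_force: 0.0
```

```bash
python3 - <<'E'
from h import *
np.set_printoptions(precision=1,suppress=True)
g=get_image("wrist"); T=np.eye(4); T[:3,:3]=R.from_euler("xyz",[3.14,.002,1.497]).as_matrix(); T[:3,3]=[610.5,-116.9,100.2]
im=cv2.imread("pics/hover.png")
# column profile through the side fence's visible end (inner face dark, top light)
gray=cv2.cvtColor(im,cv2.COLOR_BGR2GRAY)
for u in (215,225,235):
    c=gray[395:475,u].astype(int); print(u,c[::4])
    for v in (406,446,450): print(v,[tojig(onz(g,u*.7,v*.7,z,T)) for z in (0,45)])
E
```

```text
215 [178 183 185 185 163 108  88  88  90  88  87  87  89  96  44  23  22  25
  24  22]
406 [array([-164.1,   -0.9]), array([-142.8,   26.4])]
446 [array([-169.9,  -31.1]), array([-147.5,    2.2])]
450 [array([-170.6,  -34.3]), array([-148. ,   -0.4])]
225 [197 195 183  98  89  86  85  88  90  86  88  87  53  28  25  28  27  25
  25  22]
406 [array([-157.4,   -0.5]), array([-137.4,   26.7])]
446 [array([-162.8,  -30.4]), array([-141.8,    2.7])]
450 [array([-163.5,  -33.6]), array([-142.3,    0.1])]
235 [191 191 188 109  89  87  87  88  89  87  75  34  25  26  23  24  21  21
  24  22]
406 [array([-150.8,   -0.2]), array([-132.1,   27. ])]
446 [array([-155.9,  -29.8]), array([-136.2,    3.2])]
450 [array([-156.5,  -33. ]), array([-136.7,    0.6])]
```

```bash
python3 -c "
from cell import *
print(finish_job())"
```

```text
the job is handed in; nothing more can be done
None
```

The job is handed in at about 27 s of the 72 s allowed: the pack is square in the corner, touching or nearly touching the far fence and about 3 mm from the side fence, with the busbar laid along the grey strip, as measured by camera and arm position. The highest force I read while touching the pack was about 17 N (readings only at the end of each move).

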